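Secure the cake in its carrier

TASK

The cake is ready for delivery: smoothly and without slamming, slide its tray along the rails all the way home against the end stop, and only then swing the hook latch fully down so that its notch sits over the stud on the tray. Do not touch the cake, and leave the bottles and the tub standing where they are. Let go of everything at the end.

Things in the scene. Friction and masses are not known exactly. Their poses are not given: they have to be found in the camera images.
- carrier: Cake carrier fixed to the bench: grey base plate 265 x 360 x 12 mm, two rails along its y axis, an upright end stop at its -y end. Origin on the bench under the middle of the rails' width; z is up. The tray slides along its y axis. On its -x side (towards the robot) stands a bracket of two cheeks, 31 mm wide over both, 104 mm high, that carries the latch.
- tray (a joint): Slide of the aluminium tray (190 x 270 mm, its top 32 mm above the bench), m: 0 = home against the end stop, positive = pulled out towards the carrier's +y, up to 0.14. It stays where it is left; about 2 N moves it.
- tray_handle (a point): Middle of the tray's handle, which moves with the tray: an upright steel hoop at the tray's +y end, its level 12 mm round bar 90 mm long along the carrier's x axis, 110 mm above the bench, on two legs. The space beyond it (+y) is free; on its -y side the cake's board begins 60 mm from it and the cake itself 75 mm.
- stud (a point): Catch: level steel stud on the tray, 12 mm in diameter, pointing to the carrier's -x from a tab on the tray's edge; this point is on the stud's axis where the hook comes down, 77 mm above the bench. It moves with the tray.
- latch (a joint): Hinge of the hook latch, rad: 0 = fully down, bar level along the carrier's +y with its notch over the stud (when the tray is home); 1.57 = standing upright; 2.1 = leaning fully back. It is stiff and stays where it is left (about 1.5 N at the grip moves it).
- latch_hinge (a point): Hinge axis of the hook latch, fixed on the carrier, 90 mm above the bench; the axis runs along the carrier's x. The latch turns in the carrier's y-z plane.
- latch_grip (a point): Grip point in the middle of the latch bar's section, 127 mm from the hinge; moves with the latch. The bar is dark steel, 14 mm square, and ends 23 mm beyond this point. Two prongs 12 mm wide stand 14 mm out of its underside, centred 68 and 102 mm from the hinge; the stud fits between them.
- cake_top (a point): White iced cake 130 x 155 x 52 mm on a card board 165 x 185 x 8 mm, fixed on the tray and moving with it; this point is the middle of the cake's top, 100 mm above the bench, the piped beads stand 8 mm higher. Not to be touched.
- bottle_a: Icing squeeze bottle, pale body, 58 mm in diameter, 148 mm high with pointed nozzle; origin at the middle of its underside. To be left alone.
- bottle_b: Same bottle with a brown body. To be left alone.
- tub: Round lidded tub, 110 mm in diameter, 85 mm high; origin at the middle of its underside. To be left alone.

How it is judged:
On the way, in this order (a step that is already met when the one before it is completed fails the run):
1. the tray is home against its end stop (within 5 mm) with the latch still raised (value of joint tray below 0.005 m and value of joint latch above 0.6 rad), for 0.2 s.
2. the latch is fully down over the stud (within 0.06 rad) with the tray home (value of joint tray below 0.005 m and value of joint latch below 0.06 rad), for 0.2 s.
At the end, for the whole second after the job is handed in: The tray is within 5 mm of its end stop, the latch within 0.06 rad of fully down over the stud, the bottles and tub still upright (tilt under 0.5 rad) and within 40 mm of where they began (all of step 2 and not (angle between any of bottle_a, bottle_b, tub's own z axis and vertical above 0.5 rad or distance of any of bottle_a, bottle_b, tub from where it was at the start of the episode above 0.04 m)); the robot touches nothing.
It fails at once if the cake is touched by the robot (over 1 N) (contact force between any of the fingers, the arm and cake above 1 N).
It fails at once if the tray is slammed home (faster than 0.4 m/s) (velocity of joint tray below -0.4 m/s).
It fails at once if a bottle or the tub is tipped over or moved by more than 40 mm (angle between any of bottle_a, bottle_b, tub's own z axis and vertical above 0.5 rad or distance of any of bottle_a, bottle_b, tub from where it was at the start of the episode above 0.04 m).
It also fails if it takes over 58 s, if anything falls off the work surface, if the arm or the gripper's body presses on something with over 40 N, if the wrist force passes 120 N, or if a joint passes its speed limit or range.

ROBOT

A 7-joint arm with a two-finger parallel gripper is mounted at the origin on the work surface. World frame = base frame: x ahead of the robot, y to its left, z up, the work surface at z = 0. Lengths are in m, angles in rad, forces in N, time in s.
With the tool pointing down it reaches from about 0.425 to 0.925 m from the base axis. Payload 6.8 kg.
Tool frame: the origin (TCP) lies at the very end of the fingers, on their centre line; the grasp point (between the pads) lies 19 mm behind it (manip.grip_depth is the distance from the TCP to the grasp point, in m); z points along the fingers, y is the line along which they close (so a half turn about z gives the same grasp; the last joint's range is limited). The gripper opens to 88 mm and grips with 3 to 60 N. Pads are 20 mm wide; open, the fingers measure 115 mm over their backs; the gripper's body (75 mm by 178 mm) begins 61 mm behind the grasp point.
Start: joints at [1.11, 0.477, 0.022, 1.555, -0.011, 1.109, -0.083], TCP at [0.233, -0.633, 0.185] pointing down, gripper open.
Joint ranges: [-2.96, 2.96], [-0.34, 2.1], [-1.41, 1.46], [0.24, 2.44], [-1.37, 4.51], [0.17, 1.92], [-2.96, 2.96]. Speed limits (rad/s): [2.39, 2.39, 3.14, 3.14, 3.14, 3.14, 3.14].

INTERFACE

Orientations are given as [roll, pitch, yaw] about the fixed x, y, z axes, in that order (R = Rz(yaw) Ry(pitch) Rx(roll)).
In Python, from rig import manip gives the robot as it stands.
- The arm moves only by the tool step_arm, never from a script. Its argument "moves" is one flat list of numbers, 4 for each row, row after row: the shift along the tool's x, y, z in cm, then the turn about the tool's z in rad. In form: [dx, dy, dz, yaw, dx, dy, dz, yaw, ...]. A call has 1 to 20 rows; each row shifts and turns the commanded pose from where the row before left it, along the tool's axes as they then stand; what a row does not reach is not made up. A row lasts 1/8 s, in which the tool goes at most 62.5 mm and 10.7 degrees, less where a joint would pass 70% of its speed; a pose out of reach is approached as far as the arm can. A call is refused whole if a number of a shift passes 6.25 or a number of a turn 0.188, either way. A call with a gripper value outside its range is refused whole. "gripper" is the finger opening in cm, from 0 to 8.78, set as the call begins (left out, the last holds). The fingers move at their own pace and stop on an object; "force" is the grip in N (left out, the last holds). Time passes only in rows, so rows that do not move let the fingers close. It gives the time, the measured TCP pose, the force, the opening and the grip force at its end, in the units of the state.
- manip.sense(): the state, without advancing time (a new reading comes with each control period).
- manip.read_camera(name): name is "side" or "top"; returns a dict with "img" (384x512x3 uint8, red, green, blue), "vertical_fov" (degrees; the focal length in pixels is half the picture's height over the tangent of half this angle, whatever the lens; pixels are square), "cx", "cy" (the principal point, pixels), "R" (3x3) and "t" (3): a world point X has camera coordinates R X + t. Camera axes: x right, y down, z forward; pixel columns grow to the right and rows downward; lengths in m; the calibration is good to about 2 mm. A picture is of the moment at which its call begins. There is no depth.
- manip.job_done(): hands the job in; it is judged then, once.
The state is a dict: "t": time; "qpos": joint angles; "qvel": joint speeds; "joint_torque": joint torques, N m; "tcp_pos": TCP position; "ee_rot": TCP orientation; "wrist_force": force on the tool from outside, world axes, zero at the start; "torque": the same for the moment, N m; "width": finger opening in m; "grip_force": force on a finger pad.
Only numpy, scipy, OpenCV 4.12 (cv2) and the standard library are available. Lean on these libraries where they do the work, as an engineer would, in place of code of your own. Each camera call takes 0.05 s, during which the arm holds its last target. There are 200 camera calls.

## Working session

There is one attempt and no reset: what is moved stays moved. The work goes in short steps, Python scripts to look and compute and a tool call to move; the robot and the scene stay as the last step left them, time stands still between calls to the robot, and variables do not carry over. Pictures are saved under pics/ and viewed, at most 10 in all, crops included, and the job is handed in when it is done.

Besides the shell and the picture viewer there is one more tool, called after "Request:" by a JSON object that holds its "name" and its "arguments", one argument or row to a line. step_arm: Moves the arm, as the interface text tells. Its arguments: {"type":"object","properties":{"moves":{"type":"array","items":{"type":"number"}},"gripper":{"type":"number"},"force":{"type":"number"}},"required":["moves"]}

```bash
mkdir -p pics; ls
python3 - <<'E'
from rig import manip
import cv2,numpy as np
for n in("side","top"):
    c=manip.read_camera(n); cv2.imwrite(f"pics/{n}0.png",c["img"][:,:,::-1])
    print(n,c["vertical_fov"],c["cx"],c["cy"],np.round(c["R"],3).tolist(),np.round(c["t"],3), np.round(-c["R"].T@c["t"],3))
s=manip.sense();print(s)
print(manip.grip_depth)
E
```

```text
pics
side 52.514996570727696 251.49134819199338 188.56663675123613 [[-0.787, -0.616, 0.011], [-0.452, 0.565, -0.69], [0.419, -0.548, -0.724]] [0.343 0.408 0.562] [0.219 0.289 0.685]
top 45.82382028651846 257.78556166222535 192.9203979658602 [[-0.024, -1.0, -0.018], [-0.999, 0.024, -0.042], [0.042, 0.017, -0.999]] [-0.127  0.569  1.307] [ 0.511 -0.164  1.327]
{'t': 0.1, 'qpos': array([ 1.10988438,  0.47770437,  0.02235005,  1.55628863, -0.01151099,
        1.10930056, -0.08311288]), 'qvel': array([ 0.00094599, -0.00059268,  0.00176852, -0.00372675,  0.00045838,
       -0.0025534 ,  0.00037004]), 'joint_torque': array([ 5.34107050e-03, -5.84084845e+01,  1.53952941e+00, -2.73313111e+01,
       -5.43880393e-02,  1.31025343e-02,  8.41948395e-05]), 'tcp_pos': array([ 0.23302693, -0.63289067,  0.1844149 ]), 'ee_rot': array([-3.14002351e+00,  1.06533267e-04,  3.52808363e-01]), 'wrist_force': array([ 0.31885121, -0.70791657,  0.13410616]), 'torque': array([ 0.07248559,  0.01855758, -0.02079117]), 'grip_force': 0.0, 'width': 0.08752152385167705}
0.0187
```

View pics/side0.png

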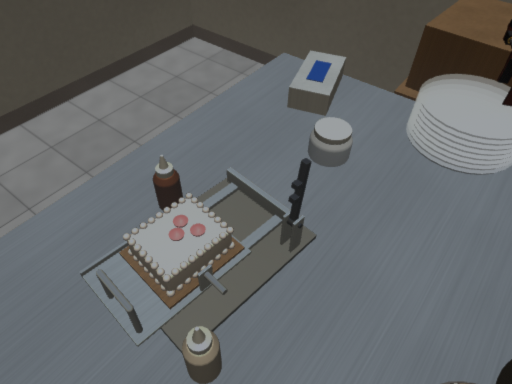

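View pics/top0.png

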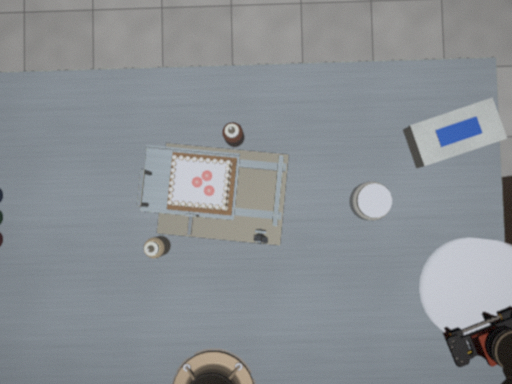

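The side picture shows the handle bar from about (101,276) to (130,305). The latch stands upright, with its tip at (305,162) and its hinge near (297,215). In the top picture the carrier's +y points left, the plate corners are near (289,153), (281,244) and (157,235), and a bottle stands at (154,247). I'll enlarge both.

Run:
```python
import cv2
a=cv2.imread("pics/top0.png")[130:260,130:300]; cv2.imwrite("pics/topc.png",cv2.resize(a,None,fx=4.5,fy=4.5,interpolation=cv2.INTER_CUBIC))
a=cv2.imread("pics/side0.png")[150:350,80:330]; cv2.imwrite("pics/sidec.png",cv2.resize(a,None,fx=3,fy=3,interpolation=cv2.INTER_CUBIC))
```

```text
(no output)
```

View pics/topc.png

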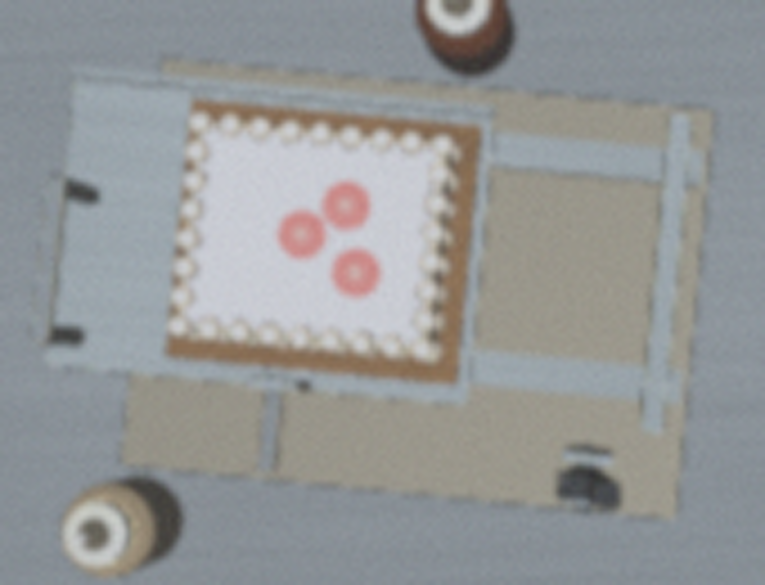

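View pics/sidec.png

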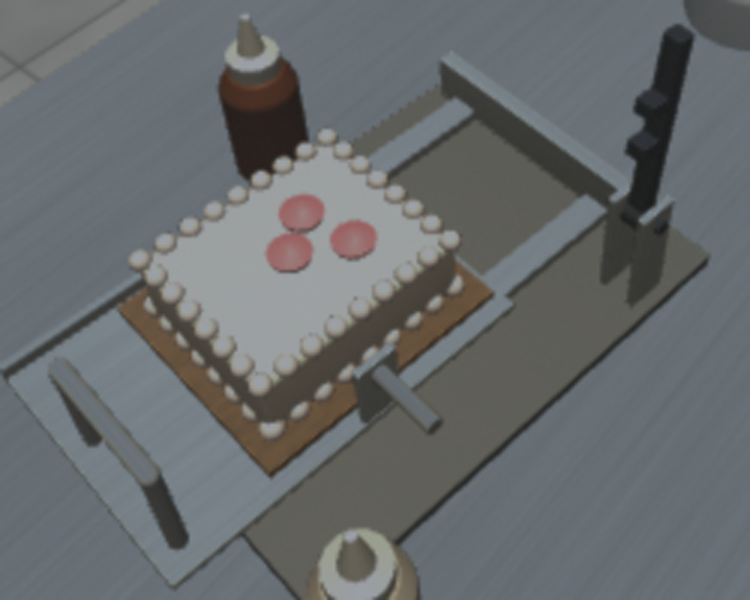

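The top crop shows the plate corners at (711,107), (674,518) and (121,462), the near bottle cap at (97,535), and the latch at (588,485). In the side crop the handle bar runs (57,364) to (152,478), the stud (380,370) to (435,425), the latch tip is at (678,32), the prongs at (650,100) and (640,143), and the hinge near (645,215).

```bash
cat > h.py <<'E'
import numpy as np
from rig import manip
def cams():
    return {n:manip.read_camera(n) for n in("side","top")}
def ray(c,u,v):
    f=c["img"].shape[0]/2/np.tan(np.radians(c["vertical_fov"])/2)
    d=c["R"].T@np.array([(u-c["cx"])/f,(v-c["cy"])/f,1]); return -c["R"].T@c["t"],d
def onz(c,u,v,z):
    o,d=ray(c,u,v); return o+d*(z-o[2])/d[2]
def onpl(c,u,v,n,k):
    o,d=ray(c,u,v); return o+d*(k-n@o)/(n@d)
def proj(c,X):
    f=c["img"].shape[0]/2/np.tan(np.radians(c["vertical_fov"])/2)
    p=c["R"]@X+c["t"]; return p[0]/p[2]*f+c["cx"],p[1]/p[2]*f+c["cy"]
T=lambda u,v:((u+.5)/4.5-.5+130,(v+.5)/4.5-.5+130)
S=lambda u,v:((u+.5)/3-.5+80,(v+.5)/3-.5+150)
E
python3 - <<'E'
from h import *
np.set_printoptions(precision=4,suppress=True)
c=cams();s,t=c["side"],c["top"]
TR,BR,BL=[onz(t,*T(*p),.012) for p in((711,107),(674,518),(121,462))]
print("plate",TR,BR,BL,"sizes",np.linalg.norm(TR-BR),np.linalg.norm(BR-BL))
ys=(BL-BR)[:2]; yaw1=np.arctan2(-ys[0],ys[1]); xs=(TR-BR)[:2]; yaw2=np.arctan2(xs[1],xs[0]); print("yaw",yaw1,yaw2)
yaw=(yaw1*.36+yaw2*.265)/.625
sBR=onz(s,*S(708,258),.012);print("BR side",sBR)
ex=np.array([np.cos(yaw),np.sin(yaw),0]);ey=np.array([-ex[1],ex[0],0])
mid=(TR+BL)/2
C=lambda X:np.array([ex@(X-mid),ey@(X-mid),X[2]])
h1,h2=[onz(s,*S(*p),.114) for p in((57,364),(152,478))]
print("handle side",h1,h2,np.linalg.norm(h1-h2),C(h1),C(h2))
for p in((68,190),(50,335)):
    pass
t1,t2=[onz(t,*T(*p),.112) for p in((62,180),(48,347))]; print("handle top",t1,t2,C(t1),C(t2))
s1,s2=[onz(s,*S(*p),.077) for p in((380,370),(435,425))]; print("stud side",s1,s2,C(s1),C(s2))
u1,u2=[onz(t,*T(*p),.077) for p in((272,385),(267,468))]; print("stud top",C(u1),C(u2))
for p in((561,488),(618,492)): print("brk",C(onz(t,*T(*p),.104)))
for p,z in(((615,200),.104),((665,207),.104)): print("cheek tops side",C(onz(s,*S(*p),z)))
# latch plane
for k in(-.12,-.105,-.09):
    print(k,[C(onpl(s,*S(*p),ex,ex@mid+k)) for p in((678,32),(650,100),(640,143),(645,215))])
for p in((97,535),(457,10)): print("bottle",onz(t,*T(*p),.12))
print("tub",onz(t,374,201,.085)); print("yaw",yaw,"mid",mid)
E
```

```text
plate [ 0.679  -0.2303  0.012 ] [ 0.4153 -0.1997  0.012 ] [0.4591 0.1553 0.012 ] sizes 0.26545921662265176 0.3577385827913166
yaw -0.1228342811002383 -0.11553966466462708
BR side [ 0.4152 -0.1965  0.012 ]
handle side [0.6321 0.1675 0.114 ] [0.5373 0.1791 0.114 ] 0.09552051195752634 [0.0381 0.2111 0.114 ] [-0.0574  0.2113  0.114 ]
handle top [0.6323 0.1641 0.112 ] [0.5325 0.1738 0.112 ] [0.0387 0.2078 0.112 ] [-0.0615  0.2055  0.112 ]
stud side [0.5058 0.0432 0.077 ] [0.4565 0.0503 0.077 ] [-0.0725  0.0726  0.077 ] [-0.1222  0.0737  0.077 ]
stud top [-0.072   0.0755  0.077 ] [-0.1227  0.0733  0.077 ]
brk [-0.1158 -0.1074  0.104 ]
brk [-0.1148 -0.1415  0.104 ]
cheek tops side [-0.0972 -0.1072  0.104 ]
cheek tops side [-0.1236 -0.1257  0.104 ]
-0.12 [array([-0.12  , -0.1159,  0.259 ]), array([-0.12  , -0.0984,  0.2188]), array([-0.12  , -0.0942,  0.1863]), array([-0.12  , -0.1099,  0.1065])]
-0.105 [array([-0.105 , -0.1384,  0.235 ]), array([-0.105 , -0.1198,  0.1926]), array([-0.105 , -0.1154,  0.1582]), array([-0.105 , -0.132 ,  0.0739])]
-0.09 [array([-0.09  , -0.1609,  0.211 ]), array([-0.09  , -0.1413,  0.1664]), array([-0.09  , -0.1367,  0.1302]), array([-0.09  , -0.1541,  0.0414])]
bottle [0.4207 0.1439 0.12  ]
bottle [ 0.727  -0.0754  0.12  ]
tub [ 0.5334 -0.4581  0.085 ]
yaw -0.11974136373153914 mid [ 0.5691 -0.0375  0.012 ]
```

Both views agree: carrier yaw is about -0.12, the tray is about 0.113 m out, the latch is about upright, the handle's y_c is about 0.209 and the hinge's y_c about -0.124. Next I raise, turn the tool to the carrier's yaw and travel.

Request:
{"name": "step_arm", "arguments": {
  "moves": [0,0,-4,0.158,0,0,-4,0.158,0,0,-4,0.157,2.5,-4,0,0,2.5,-4,0,0,2.5,-4,0,0,2.5,-4,0,0,2.5,-4,0,0,2.5,-4,0,0,2.5,-4,0,0,2.5,-4,0,0,2.5,-4,0,0,2.5,-4,0,0,0,0,0,0],
  "gripper": 0
}}

```text
t: 1.95
tcp_pos: [0.5319, -0.2616, 0.3049]
ee_rot: [-3.14, -0.0, -0.113]
wrist_force: [0.4, -0.5, -0.1]
width: 0.0004
grip_force: 0.0
```

```bash
cat >> h.py <<'E'
yaw=-.1197;mid=np.array([.5691,-.0375,0]);ex=np.array([np.cos(yaw),np.sin(yaw),0]);ey=np.array([-ex[1],ex[0],0])
C=lambda X:np.array([ex@(X-mid),ey@(X-mid),X[2]])
W=lambda x,y,z:mid+x*ex+y*ey+np.array([0,0,z])
def st():
    s=manip.sense();print("t",round(s["t"],2),"C",C(s["tcp_pos"]).round(4),"rot",s["ee_rot"].round(3),"F",s["wrist_force"].round(1),"w",round(s["width"],4),"q",s["qpos"].round(2))
E
python3 -c "from h import *;st()"
```

```text
t 1.95 C [-0.0102 -0.227   0.3049] rot [-3.14  -0.    -0.113] F [ 0.4 -0.5 -0.1] w 0.0004 q [ 0.44  0.26 -0.11  1.6   0.03  1.29 -1.36]
```

Request:
{"name": "step_arm", "arguments": {
  "moves": [0,-4,0,0.007,0,-4,0,0,0,-4,0,0,0,-4,0,0,0,-4,0,0,0,-4,0,0,0,-4,0,0,0,-4,0,0,0,-4,0,0,0,-4,0,0,0,-4,0,0,0,-4,0,0,0,-0.5,0,0,0,0,0,0]
}}

```text
t: 3.7
tcp_pos: [0.5909, 0.2134, 0.3049]
ee_rot: [3.14, 0.0, -0.128]
wrist_force: [0.8, -0.3, 1.7]
width: 0.0003
grip_force: 0.0
```

```bash
python3 -c "from h import *;st()"
```

```text
t 3.7 C [-0.0083  0.2517  0.3049] rot [ 3.14   0.    -0.128] F [ 0.8 -0.3  1.7] w 0.0003 q [-0.18  0.34 -0.36  1.5   0.12  1.32 -2.25]
```

Request:
{"name": "step_arm", "arguments": {
  "moves": [0,-0.3,4,-0.008,0,0,4,0,0,0,4,0,0,0,4,0,0,0,3,0,0,0,2,0,0,0,1,0,0,0,0,0]
}}

```text
t: 4.7
tcp_pos: [0.5913, 0.2173, 0.0854]
ee_rot: [3.141, -0.0, -0.12]
wrist_force: [-0.1, -0.8, 0.8]
width: 0.0003
grip_force: 0.0
```

Run:
```python
from h import *
import cv2
st()
a=manip.read_camera("side")["img"][150:350,80:330,::-1]; cv2.imwrite("pics/s1.png",cv2.resize(a,None,fx=3,fy=3))
```

```text
t 4.7 C [-0.0084  0.2556  0.0854] rot [ 3.141 -0.    -0.12 ] F [-0.1 -0.8  0.8] w 0.0003 q [-0.2   0.53 -0.34  1.74  0.21  0.91 -2.32]
```

View pics/s1.png

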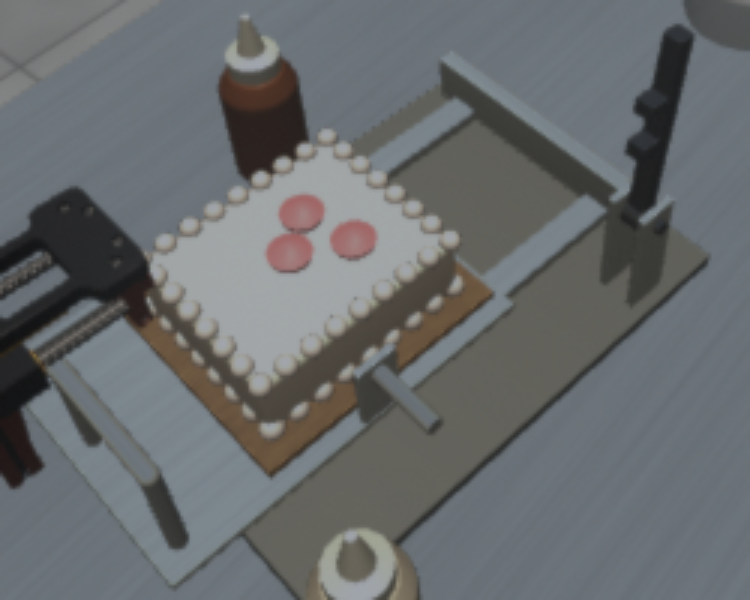

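The closed fingers, at about (20,460), are beyond the handle bar with a gap. The gripper body's end shows at (140,290), so I'll check its height against the cake.

Run:
```python
from h import *
s=manip.read_camera("side")
for x in(-.046,.029):
  for z in(.1,.13,.165,.2):
    u,v=proj(s,W(x,.1666,z)); print(x,z,round((u-80)*3),round((v-150)*3))
for x in(-.018,.002):
  u,v=proj(s,W(x,.2556,.085)); print("tcp",x,round((u-80)*3),round((v-150)*3))
```

```text
-0.046 0.1 215 422
-0.046 0.13 205 393
-0.046 0.165 192 358
-0.046 0.2 179 319
0.029 0.1 139 339
0.029 0.13 128 310
0.029 0.165 113 273
0.029 0.2 97 233
tcp -0.018 50 508
tcp 0.002 31 483
```

The body's bottom is at z≈0.165, well above the cake. Pushing slowly.

Request:
{"name": "step_arm", "arguments": {
  "moves": [0,0.6,0,0,0,0.6,0,0,0,0.6,0,0,0,0.5,0,0,0,0.5,0,0,0,0.6,0,0,0,0.8,0,0,0,0.8,0,0,0,0.8,0,0,0,0.8,0,0,0,0.8,0,0,0,0.8,0,0,0,0.8,0,0,0,0.8,0,0,0,0.8,0,0,0,0.8,0,0]
}}

```text
t: 6.8
tcp_pos: [0.5774, 0.104, 0.0853]
ee_rot: [3.142, -0.0, -0.119]
wrist_force: [-0.2, -0.2, -0.5]
width: 0.0006
grip_force: 0.0
```

```bash
python3 -c "from h import *;st()"
```

```text
t 6.8 C [-0.0086  0.1415  0.0853] rot [ 3.142 -0.    -0.119] F [-0.2 -0.2 -0.5] w 0.0006 q [-0.03  0.47 -0.33  1.84  0.19  0.86 -2.14]
```

Run:
```python
from h import *
import cv2
a=manip.read_camera("side")["img"][130:330,80:330,::-1]; cv2.imwrite("pics/s2.png",cv2.resize(a,None,fx=3,fy=3))
```

```text
(no output)
```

View pics/s2.png

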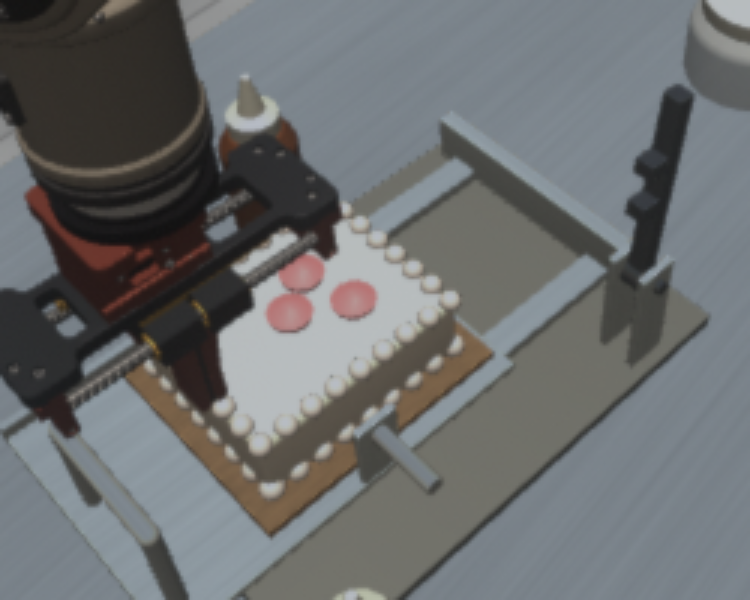

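The tray hasn't moved: the handle and stud are where they were, yet the fingers now hang at about (205,400), on the cake side. I'll check the tip's true height before going on.

Run:
```python
from h import *
import cv2
s=manip.read_camera("side");t=manip.read_camera("top")
for z in(.085,.1,.12,.14):
  u,v=proj(s,W(-.0086,.1415,z)); print(z,round((u-80)*3),round((v-130)*3))
print("handle ctr now",[((proj(s,W(x,.209,.11))-np.array([80,130]))*3).round() for x in(-.055,.035)])
a=np.hstack([t["img"][130:260,130:230,::-1],s["img"][225:355,80:180,::-1]]); cv2.imwrite("pics/m3.png",cv2.resize(a,None,fx=4,fy=4,interpolation=cv2.INTER_CUBIC))
print(manip.sense()["wrist_force"],manip.sense()["t"])
```

```text
0.085 217 426
0.1 213 412
0.12 207 393
0.14 200 373
handle ctr now [array([154., 535.]), array([ 64., 428.])]
[-0.1790236   0.10230827 -0.90178763] 6.95
```

View pics/m3.png

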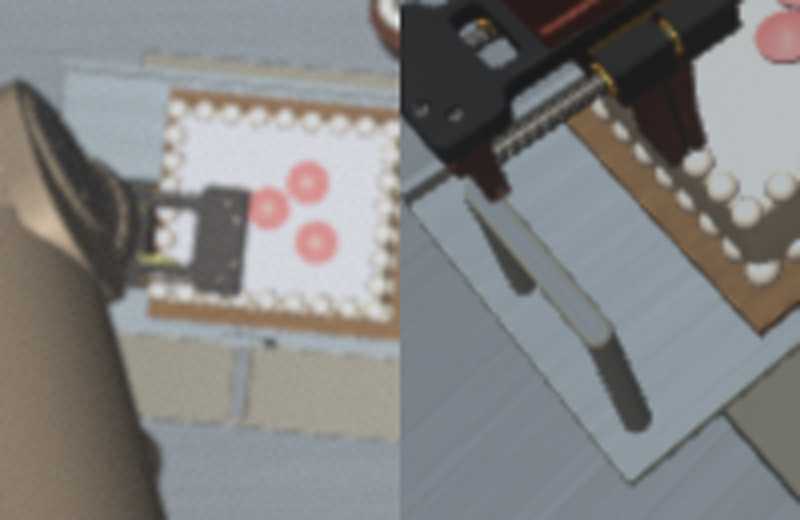

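The tray hasn't moved, and the fingers are beyond the bar without any contact force. I'll triangulate the gripper's end plate and the handle in both views.

Run:
```python
from h import *
np.set_printoptions(precision=4,suppress=True)
s=manip.read_camera("side");t=manip.read_camera("top")
def tri(a,b):
    o1,d1=ray(s,*a);o2,d2=ray(t,*b);d1/=np.linalg.norm(d1);d2/=np.linalg.norm(d2)
    k=np.linalg.lstsq(np.c_[d1,-d2],o2-o1,rcond=None)[0];p,q=o1+k[0]*d1,o2+k[1]*d2
    return C((p+q)/2),np.linalg.norm(p-q)
print("plate near",tri((192.7,193.3),(190,203.75)));print("plate far",tri((167.3,175.7),(192,177.5)))
# original handle ends, from the first crops (scene unchanged)
print("handle",tri(S(57,364),T(62,180)),tri(S(152,478),T(48,347)))
print("stud tip",tri(S(435,425),T(267,468)))
print("cake +y corners",[C(onz(t,*T(*p),.104)) for p in((178,327),(200,120))])
print("cake top ctr",[C(onz(t,*T(*p),.1)) for p in((315,232),)])
st()
```

```text
plate near (array([-0.0394,  0.0524,  0.245 ]), np.float64(0.005051946388956922))
plate far (array([0.0236, 0.0547, 0.2404]), np.float64(0.004594178706331522))
handle (array([0.0395, 0.2095, 0.1107]), np.float64(0.002953883102596995)) (array([-0.0595,  0.2083,  0.1133]), np.float64(0.007420442644686535))
stud tip (array([-0.1225,  0.0735,  0.0771]), np.float64(0.0006245581253540731))
cake +y corners [array([-0.0422,  0.1309,  0.104 ]), array([0.0832, 0.1306, 0.104 ])]
cake top ctr [array([0.0227, 0.0552, 0.1   ])]
t 7.05 C [-0.0087  0.1424  0.0853] rot [-3.141 -0.    -0.119] F [-0.7  0.5  0.1] w 0.0004 q [-0.03  0.47 -0.33  1.84  0.19  0.86 -2.14]
```

The gripper's pose in y agrees with the views (plate end at y_c 0.053), so the fingertips seem to have passed just over the bar. Seen in the images they are nearer z≈0.11 than the reported 0.085. I'll lift, go back and come down lower.

Request:
{"name": "step_arm", "arguments": {
  "moves": [0,0,-2,0,0,0,-2,0,0,-2,0,0,0,-2,0,0,0,-2,0,0,0,-2,0,0,0,-2,0,0,0,-1.5,0,0,0,0,0,0,0,0,2,0,0,0,2,0,0,0,1,0,0,0,1,0,0,0,0.5,0,0,0,0,0]
}}

```text
t: 8.93
tcp_pos: [0.5911, 0.2188, 0.0601]
ee_rot: [3.142, 0.0, -0.119]
wrist_force: [0.6, 0.3, -0.3]
width: 0.0001
grip_force: 0.0
```

Run:
```python
from h import *
import cv2
st()
a=manip.read_camera("side")["img"][220:370,60:210,::-1];a=cv2.resize(a,None,fx=4,fy=4,interpolation=cv2.INTER_CUBIC); cv2.imwrite("pics/s4.png",a)
s=manip.read_camera("side");p=C(manip.sense()["tcp_pos"])
for z in(0,.015,.03):
  for y in(.007,-.007):print(z,y,(np.array(proj(s,W(p[0],p[1]+y,p[2]+z)))-[60,220])*4)
```

```text
t 8.93 C [-0.0088  0.2571  0.0601] rot [ 3.142  0.    -0.119] F [ 0.6  0.3 -0.3] w 0.0001 q [-0.21  0.56 -0.34  1.75  0.23  0.87 -2.34]
0 0.007 [132.20016784 421.95614037]
0 -0.007 [162.6474173  399.10119675]
0.015 0.007 [121.72411443 405.85426755]
0.015 -0.007 [152.80243908 382.78542429]
0.03 0.007 [110.88174581 389.18936202]
0.03 -0.007 [142.61700893 365.90543157]
```

View pics/s4.png

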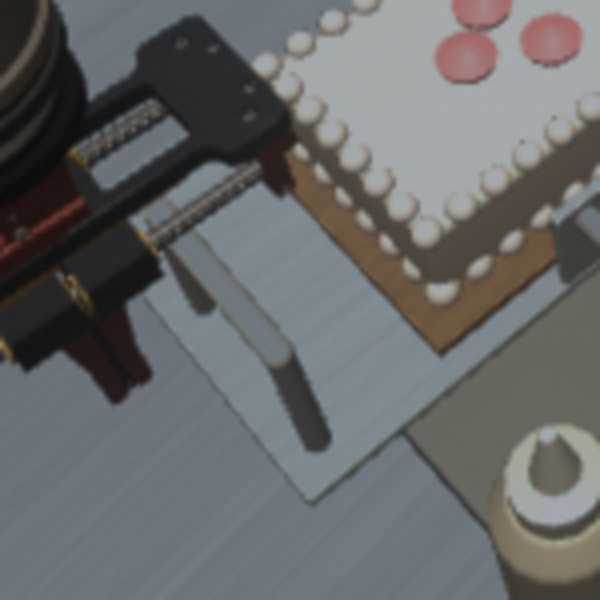

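The tips show at (120,402) and (148,382), about 15 mm higher than the reported pose. I'll go 1 cm lower, push again and check the force and the tray.

Request:
{"name": "step_arm", "arguments": {
  "moves": [0,0.6,0.5,0,0,0.6,0.5,0,0,0.6,0,0,0,0.4,0,0,0,0.4,0,0,0,0.4,0,0,0,0.5,0,0,0,0.5,0,0,0,0.5,0,0,0,0.5,0,0]
}}

```text
t: 10.28
tcp_pos: [0.5852, 0.1691, 0.0504]
ee_rot: [-3.141, -0.0, -0.119]
wrist_force: [-0.6, 2.2, 1.0]
width: 0.0006
grip_force: 1.1
```

Run:
```python
from h import *
import cv2
st()
s=manip.read_camera("side")["img"]; cv2.imwrite("pics/s5.png",s[:,:,::-1])
o=cv2.imread("pics/side0.png")[:,:,::-1]
# shift of the cake's red rosettes = tray motion
for im in(o,s):
    h=cv2.cvtColor(np.ascontiguousarray(im[190:260,150:240]),cv2.COLOR_RGB2HSV);m=((h[...,1]>80)&(h[...,2]>130)&((h[...,0]<12)|(h[...,0]>165)))
    y,x=np.nonzero(m);print(len(x),x.mean()+150,y.mean()+190)
```

```text
t 10.28 C [-0.0087  0.207   0.0504] rot [-3.141 -0.    -0.119] F [-0.6  2.2  1. ] w 0.0006 q [-0.13  0.55 -0.33  1.81  0.23  0.82 -2.27]
172 184.5872093023256 226.01162790697674
148 191.6689189189189 220.78378378378378
```

Contact is confirmed: 2.2 N, and the cake has moved about 9 px. Continuing the push.

Request:
{"name": "step_arm", "arguments": {
  "moves": [0,0.6,0,0,0,0.8,0,0,0,0.8,0,0,0,0.8,0,0,0,0.8,0,0,0,0.8,0,0,0,0.8,0,0,0,0.8,0,0,0,0.8,0,0,0,0.6,0,0,0,0.4,0,0,0,0.3,0,0,0,0.2,0,0]
}}

```text
t: 11.95
tcp_pos: [0.5751, 0.0847, 0.0503]
ee_rot: [-3.142, 0.0, -0.119]
wrist_force: [0.8, 2.2, 0.9]
width: 0.0007
grip_force: 1.1
```

```bash
python3 -c "from h import *;st()"
```

```text
t 11.95 C [-0.0087  0.122   0.0503] rot [-3.142  0.    -0.119] F [0.8 2.2 0.9] w 0.0007 q [ 0.    0.51 -0.33  1.88  0.22  0.79 -2.14]
```

Request:
{"name": "step_arm", "arguments": {
  "moves": [0,0.25,0,0,0,0.25,0,0,0,0.25,0,0,0,0.25,0,0,0,0.2,0,0]
}}

```text
t: 12.58
tcp_pos: [0.5744, 0.0788, 0.0504]
ee_rot: [-3.134, -0.002, -0.116]
wrist_force: [2.9, 16.7, -5.7]
width: 0.0
grip_force: 8.5
```

The force rose to 17 N, so the tray is on the stop. I'll hold briefly, back away, and check.

Request:
{"name": "step_arm", "arguments": {
  "moves": [0,0,0,0,0,0,0,0,0,-0.6,0,0,0,-1,0,0,0,-2,0,0,0,-2,0,0,0,0,-4,0,0,0,-4,0,0,0,-5,0,0,0,-5,0,0,0,-5,0,0,0,-3,0,0,0,0,0]
}}

```text
t: 14.2
tcp_pos: [0.5816, 0.1303, 0.3131]
ee_rot: [-3.14, -0.005, -0.118]
wrist_force: [0.1, 0.7, -0.8]
width: 0.0001
grip_force: 0.0
```

Run:
```python
from h import *
import cv2
st()
a=manip.read_camera("side")["img"][130:330,120:370,::-1]; cv2.imwrite("pics/s6.png",cv2.resize(a,None,fx=3,fy=3,interpolation=cv2.INTER_CUBIC))
```

```text
t 14.2 C [-0.0077  0.1681  0.3131] rot [-3.14  -0.005 -0.118] F [ 0.1  0.7 -0.8] w 0.0001 q [-0.03  0.28 -0.38  1.57  0.1   1.31 -2.11]
```

View pics/s6.png

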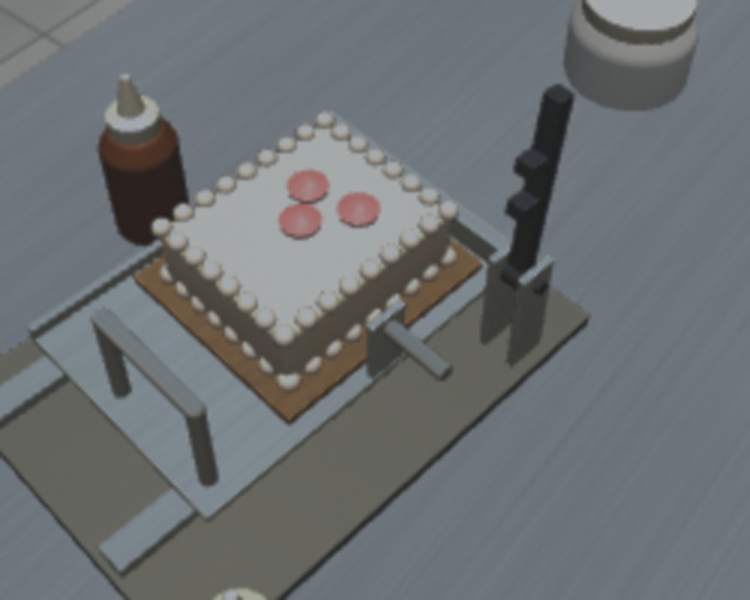

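The tray is home against the stop, with the handle bar at (97,315)–(200,408), the stud at (392,325)–(445,370) and the latch still upright. Computing the latch path next.

Run:
```python
from h import *
np.set_printoptions(precision=4,suppress=True)
s=manip.read_camera("side")
P=lambda u,v:((u+.5)/3-.5+120,(v+.5)/3-.5+130)
print("handle",[C(onz(s,*P(*p),.114)) for p in((97,315),(202,408))])
print("stud",[C(onz(s,*P(*p),.077)) for p in((392,325),(446,372))])
for k in(-.112,-.108,-.104):
    print(k,[C(onpl(s,*P(*p),ex,ex@mid+k)) for p in((557,92),(530,160),(521,205))])
```

```text
handle [array([0.0383, 0.1035, 0.114 ]), array([-0.0577,  0.0994,  0.114 ])]
stud [array([-0.0732, -0.0377,  0.077 ]), array([-0.1222, -0.0362,  0.077 ])]
-0.112 [array([-0.112 , -0.127 ,  0.2468]), array([-0.112 , -0.1099,  0.2048]), array([-0.112 , -0.1069,  0.1685])]
-0.108 [array([-0.108 , -0.133 ,  0.2404]), array([-0.108 , -0.1156,  0.1978]), array([-0.108 , -0.1126,  0.161 ])]
-0.104 [array([-0.104 , -0.1389,  0.234 ]), array([-0.104 , -0.1213,  0.1908]), array([-0.104 , -0.1182,  0.1535])]
```

Request:
{"name": "step_arm", "arguments": {
  "moves": [-1,3.6,0,0,-1,3.6,0,0,-1,3.6,0,0,-1,3.6,0,0,-1,3.6,0,0,-1,3.6,0,0,-1,3.6,0,0,-1,3.6,0,0,-1,3.6,0,0,-0.9,3.4,0,0,0,0,0,0,0,0,0,0]
}}

```text
t: 15.8
tcp_pos: [0.4393, -0.2142, 0.309]
ee_rot: [-3.141, 0.002, -0.118]
wrist_force: [-0.4, 0.0, -0.7]
width: 0.0005
grip_force: 0.0
```

```bash
python3 -c "from h import *;st()"
```

```text
t 15.8 C [-0.1078 -0.1909  0.309 ] rot [-3.141e+00  2.000e-03 -1.180e-01] F [-0.4  0.  -0.7] w 0.0005 q [ 0.45  0.07 -0.13  1.81  0.01  1.26 -1.37]
```

Request:
{"name": "step_arm", "arguments": {
  "moves": [0,0,3,0,0,0,3,0,0,0,3,0,0,0,2.9,0,0,0,0,0,0,-1,0,0,0,-1,0,0,0,-0.7,0,0,0,-0.7,0,0,0,-0.7,0,0,0,-0.7,0,0,0,-0.7,0,0,0,-0.7,0,0,0,-0.7,0,0]
}}

```text
t: 17.55
tcp_pos: [0.4477, -0.1463, 0.1912]
ee_rot: [3.142, -0.0, -0.119]
wrist_force: [0.0, -1.8, -0.4]
width: 0.0003
grip_force: 0.3
```

```bash
python3 -c "from h import *;st()"
```

```text
t 17.55 C [-0.1075 -0.1225  0.1912] rot [ 3.142 -0.    -0.119] F [ 0.  -1.8 -0.4] w 0.0003 q [ 0.35  0.14 -0.19  2.01  0.03  0.99 -1.54]
```

Contact is 1.8 N and the latch is being pushed. Following the arc.

Request:
{"name": "step_arm", "arguments": {
  "moves": [0,-0.9,0,0,0,-0.9,0,0,0,-0.9,0,0,0,-0.8,0,0,0,-0.8,0.1,0,0,-0.95,0.65,0,0,-0.95,0.65,0,0,-0.8,0.8,0,0,-0.8,0.85,0,0,-0.6,0.95,0,0,-0.6,1,0]
}}

```text
t: 18.92
tcp_pos: [0.4584, -0.057, 0.1405]
ee_rot: [-3.142, 0.0, -0.119]
wrist_force: [0.1, -0.6, 1.4]
width: 0.0001
grip_force: 0.3
```

Run:
```python
from h import *
import cv2
st()
a=manip.read_camera("side")["img"][130:330,120:370,::-1]; cv2.imwrite("pics/s7.png",cv2.resize(a,None,fx=3,fy=3,interpolation=cv2.INTER_CUBIC))
```

```text
t 18.93 C [-0.1076 -0.0326  0.1405] rot [-3.142  0.    -0.119] F [ 0.1 -0.6  1.4] w 0.0001 q [ 0.22  0.2  -0.26  2.08  0.07  0.87 -1.77]
```

View pics/s7.png

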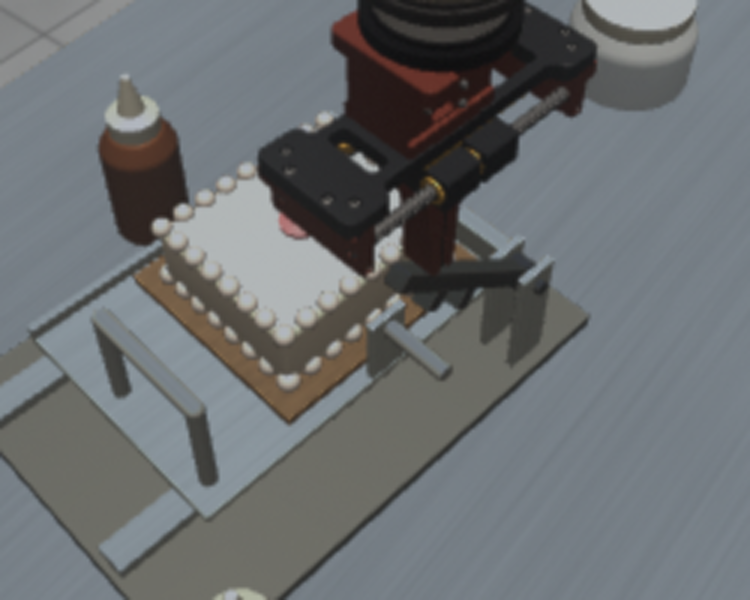

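The finger rests on top of the bar at about (425,265), the latch is at roughly 0.4 rad, and the notch lines up with the stud. Pressing on down.

Request:
{"name": "step_arm", "arguments": {
  "moves": [0,-0.4,1.05,0,0,-0.4,1.1,0,0,-0.2,0.8,0,0,-0.2,0.7,0,0,0,0.4,0,0,0,0.3,0]
}}

```text
t: 19.73
tcp_pos: [0.4599, -0.0456, 0.0976]
ee_rot: [3.142, -0.0, -0.119]
wrist_force: [-0.7, -0.2, 1.2]
width: 0.0009
grip_force: 0.3
```

```bash
python3 -c "from h import *;st()"
```

```text
t 19.73 C [-0.1075 -0.021   0.0976] rot [ 3.142 -0.    -0.119] F [-0.7 -0.2  1.2] w 0.0009 q [ 0.19  0.26 -0.26  2.12  0.1   0.77 -1.82]
```

Not yet on the stop (1.2 N). Pressing further in small steps.

Request:
{"name": "step_arm", "arguments": {
  "moves": [0,0,0.25,0,0,0,0.25,0,0,0,0.25,0,0,0,0.25,0,0,0,0.25,0]
}}

```text
t: 20.35
tcp_pos: [0.4598, -0.0455, 0.0851]
ee_rot: [-3.142, -0.0, -0.119]
wrist_force: [0.5, 0.1, -0.1]
width: 0.0003
grip_force: 0.3
```

Request:
{"name": "step_arm", "arguments": {
  "moves": [0,0,0.2,0,0,0,0.2,0,0,0,0.2,0]
}}

```text
t: 20.72
tcp_pos: [0.4598, -0.0455, 0.0791]
ee_rot: [-3.142, -0.0, -0.119]
wrist_force: [-0.6, 0.4, 0.3]
width: 0.001
grip_force: 0.3
```

Request:
{"name": "step_arm", "arguments": {
  "moves": [0,0,0.2,0,0,0,0.2,0,0,0,0.2,0]
}}

```text
t: 21.1
tcp_pos: [0.4598, -0.0455, 0.0731]
ee_rot: [3.142, -0.0, -0.119]
wrist_force: [0.5, 0.4, 0.1]
width: 0.0005
grip_force: 0.3
```

Force is still low, so I'll check numerically where the bar lies.

Run:
```python
from h import *
st()
s=manip.read_camera("side");im=s["img"].astype(int)
for th in(0,.1,.2,.4):
    print(th,[np.round(proj(s,W(-.107,-.122+r*np.cos(th)-.007*np.sin(th),.09+r*np.sin(th)+.007*np.cos(th))),1) for r in(.05,.127,.15)])
p=C(manip.sense()["tcp_pos"])
print("tip",[np.round(proj(s,W(p[0],p[1],p[2]+d)),1) for d in(0,.015,.03)])
for v in range(200,262):
    print(v,"".join("#" if (q:=im[v,u]).max()<55 and q[0]-q[2]<10 else "r" if q[0]-q[2]>20 and q.max()<110 else "+" if q.max()<85 else "." for u in range(235,312)))
```

```text
t 21.1 C [-0.1076 -0.021   0.0731] rot [ 3.142 -0.    -0.119] F [0.5 0.4 0.1] w 0.0005 q [ 0.19  0.3  -0.26  2.14  0.11  0.72 -1.84]
0 [array([275.9, 231.7]), array([246.9, 255.8]), array([237.6, 263.5])]
0.1 [array([276.4, 229.8]), array([247.4, 251.3]), array([238.1, 258.3])]
0.2 [array([277.1, 227.8]), array([248.5, 246.4]), array([239.2, 252.5])]
0.4 [array([278.9, 223.4]), array([252.2, 235.3]), array([243.4, 239.3])]
tip [array([257. , 255.1]), array([257.2, 250.4]), array([257.4, 245.7])]
200 +++++++++++++++++rrrrrrrr++++++.+rrrr++######...........+++......##+.........
201 ++++++++++++++++++rrrrrr++rrrr+++rrr++######...........+++...................
202 +++++++++++++++++++++++++rrrrrrrrr+++#####+.......+...+++....................
203 +++++++++++++++++++++++rrrrrrrrrr+++#######+........++++.....................
204 ++++++++++++++++++++++rrrrrrrrrr+++#########+......+++.......................
205 +++++++++++++++++++++rrrrrrrrr+++############+++..+++........................
206 +++++++++++++++++++++rrrrrrrr+++###############+++++.........................
207 #++++++++++++++++++++
[... 3784 characters left out ...]
.++.........................+++.............
254 +++.+++++++++++##########+.......++.........................+++..............
255 +++++++++++++#####+#####+.....+.+++........................++................
256 .+++++++++++#####+.+###+.......++.........................++.................
257 .++++++++++####++....++..................................++..................
258 .+#++++++#####+.........................................++...................
259 .###++++#####+.........................................++....................
260 .+#########+..........................................++.....................
261 ..########+..........................................++......................
```

Run:
```python
from h import *
from scipy.optimize import least_squares
s=manip.read_camera("side")
obs=np.array([(275,235),(269,240),(251,253),(247,256),(244,258)],float)
def edge(th,dx):
    a,b=[np.array(proj(s,W(-.114+dx,-.122+r*np.cos(th)-.007*np.sin(th),.09+r*np.sin(th)+.007*np.cos(th)))) for r in(.03,.15)]
    d=(b-a)/np.linalg.norm(b-a); return (obs-a)@np.array([-d[1],d[0]]),b
for dx in(-.003,0,.003):
    r=least_squares(lambda q:edge(q[0],dx)[0],[.1]);print(dx,"theta",r.x,"res",r.fun.round(2),"tip",edge(r.x[0],dx)[1].round(1))
p=C(manip.sense()["tcp_pos"])
for z in(0,.01,.02,.025,.03): print(z,[np.round(proj(s,W(p[0]-.01,p[1]+y,p[2]+z)),1) for y in(.0135,.008,-.0135)],np.round(proj(s,W(p[0]+.01,p[1]+.0135,p[2]+z)),1))
```

```text
-0.003 theta [0.1510088] res [ 0.67  0.08 -0.07 -0.19 -0.08] tip [242.6 258.9]
0 theta [0.10252286] res [-0.02 -0.42  0.01  0.01  0.21] tip [240.9 260.6]
0.003 theta [0.05080899] res [-0.74 -0.92  0.08  0.21  0.51] tip [239.3 262.4]
0 [array([255.8, 262.6]), array([257.9, 260.8]), array([265.9, 254. ])] [248.1 256.1]
0.01 [array([255.9, 259.6]), array([258. , 257.8]), array([266.1, 250.9])] [248.2 253. ]
0.02 [array([256. , 256.5]), array([258.1, 254.7]), array([266.3, 247.8])] [248.2 249.9]
0.025 [array([256.1, 254.9]), array([258.2, 253.1]), array([266.4, 246.2])] [248.2 248.3]
0.03 [array([256.1, 253.3]), array([258.3, 251.5]), array([266.5, 244.6])] [248.2 246.7]
```

The bar edge fits about 0.1 rad, so the latch isn't quite down yet, and the finger is still on it. The tip really sits higher than reported. Pressing on.

Request:
{"name": "step_arm", "arguments": {
  "moves": [0,0,0.2,0,0,0,0.2,0,0,0,0.2,0]
}}

```text
t: 21.58
tcp_pos: [0.4599, -0.0454, 0.0672]
ee_rot: [-3.142, -0.0, -0.119]
wrist_force: [-0.1, -0.5, 0.3]
width: 0.0006
grip_force: 0.3
```

Request:
{"name": "step_arm", "arguments": {
  "moves": [0,0,0.2,0,0,0,0.2,0,0,0,0,0]
}}

```text
t: 21.95
tcp_pos: [0.4596, -0.0455, 0.0631]
ee_rot: [3.141, 0.0, -0.119]
wrist_force: [-1.0, -0.1, -0.1]
width: 0.0
grip_force: 0.0
```

```bash
cat > asc.py <<'E'
from h import *
st()
s=manip.read_camera("side");im=s["img"].astype(int)
for v in range(226,270):
    print(v,"".join("#" if (q:=im[v,u]).max()<55 and q[0]-q[2]<10 else "r" if q[0]-q[2]>20 and q.max()<110 else "+" if q.max()<85 else "." for u in range(225,300)))
E
python3 asc.py
```

```text
t 21.95 C [-0.1077 -0.0211  0.0631] rot [ 3.141  0.    -0.119] F [-1.  -0.1 -0.1] w 0.0 q [ 0.18  0.32 -0.25  2.15  0.12  0.69 -1.84]
226 ##########+....++#############++#################+.....+++++++++###++++++##
227 ###########++++##############rr.r+#############+.....++++++++++####++++++##
228 ############################+rrr.r+############.....+++++++++#####+++++++++
229 ########################++###r++r.r+##########.....+++++++++#####++++++++++
230 #######################++++###+..r.r########+.....+++++++++#####+++++++++++
231 ######################++++++++..+rrr#######.....++++++++++####+++++++++++++
232 ####################+.++++++...+++rr+#####.....+++++++++#####++++++++++++++
233 ##################+....+##+...++++rr+####.....+++++++++#####+++++++++++++++
234 ##################+.....++...++++rr+#####....+++++++++#####++++++++++++++++
235 +#################+.....+..+++##+++####++..++++++++++#####+++++++++++++++++
236 ++######+#########+...+...++##+++++###+++.+++++++++#####+++++++++++++++++++
237 .+####++++########+......+++#+++++++#+++#+++++++++####+++++++++++++++++++++
238 +#
[... 1853 characters left out ...]
++++++####+.....................................++..........
262 rr+........+++++++++####+....................................+++...........
263 r..........##++++++####.....................................+++............
264 ..........+###+++####+.....................................+++.............
265 ..........+####+####+.....................................++...............
266 ............#######+.....................................++................
267 .............#####+.....................................++.................
268 ..............+##......................................++..................
269 ......+........+......................................++...................
```

Run:
```python
from h import *
from scipy.optimize import least_squares
s=manip.read_camera("side")
obs=np.array([(272,240),(277,236),(250,258),(247,260),(244,263)],float)
def edge(th,dx):
    a,b=[np.array(proj(s,W(-.114+dx,-.122+r*np.cos(th)-.007*np.sin(th),.09+r*np.sin(th)+.007*np.cos(th)))) for r in(.03,.15)]
    d=(b-a)/np.linalg.norm(b-a); return (obs-a)@np.array([-d[1],d[0]])
for dx in(-.003,0,.003):
    r=least_squares(lambda q:edge(q[0],dx),[.1]);print(dx,"theta",r.x,"res",r.fun.round(2))
```

```text
-0.003 theta [0.04995756] res [ 0.18  0.17 -0.11  0.21 -0.25]
0 theta [-0.00344642] res [-0.43 -0.6  -0.    0.4   0.05]
0.003 theta [-0.05982801] res [-1.05 -1.38  0.1   0.6   0.35]
```

Request:
{"name": "step_arm", "arguments": {
  "moves": [0,0,0.15,0,0,0,0.15,0,0,0,0,0]
}}

```text
t: 22.42
tcp_pos: [0.4597, -0.0455, 0.0601]
ee_rot: [3.142, 0.0, -0.119]
wrist_force: [-0.5, -0.7, 0.3]
width: 0.0005
grip_force: 0.0
```

Request:
{"name": "step_arm", "arguments": {
  "moves": [0,0,0.15,0,0,0,0.15,0,0,0,0.15,0,0,0,0,0]
}}

```text
t: 22.92
tcp_pos: [0.4602, -0.0456, 0.0589]
ee_rot: [3.14, -0.001, -0.12]
wrist_force: [-13.2, 0.5, 41.0]
width: 0.0002
grip_force: 20.5
```

```bash
python3 asc.py | sed -n '1p;8,46p'
```

```text
t 22.93 C [-0.1072 -0.021   0.0589] rot [ 3.14e+00 -1.00e-03 -1.20e-01] F [-13.2   0.5  41. ] w 0.0002 q [ 0.18  0.32 -0.25  2.15  0.13  0.68 -1.85]
232 #####################++++++##....r.r#######+....+++++++++####++++++++++++++
233 ####################...++++++..++rrr######.....+++++++++####+++++++++++++++
234 ###################....++++...+++rrr#####....++++++++++####++++++++++++++++
235 #################+......++...++++rrr####+...+++++++++#####+++++++++++++++++
236 #################+..........+++#+r+#####+..+++++++++#####++++++++++++++++++
237 +#################.........+###+++####+++.+++++++++####++++++++++++++++++++
238 .+####+++#########+......++##++++++##+++++++++++++###+++++++++++.++++++++++
239 +#####++++########+.....+++#++++++++#+++#++++++++###+..++++++++..++++++++++
240 #######++##########....+++#+++++++++#+++#++++++####+...+++++++...++++++++++
241 ###################...+++#++++++++++#+++++++++####+....++++++....++++++++++
242 ##################+.+++#+++++++++++++++++++++####+.....+++++.....++++++++++
243 #################+..++#+++++++++++++++++++++#####......++++......++
[... 1388 characters left out ...]
++++++++###+....................................++..........
262 rr+.........+++++++++####+...................................+++...........
263 r..........+++++++++####+...................................+++............
264 ..........+#+++++++####+...................................+++.............
265 ..........+##+++++####+...................................++...............
266 ..........+###+++####....................................++................
267 ...........+#######+....................................++.................
268 ............+#####+....................................++..................
269 ......+......+###+....................................++...................
```

A 41 N hard stop: the latch is fully down. Releasing upward.

Request:
{"name": "step_arm", "arguments": {
  "moves": [0,0,-0.4,0,0,0,-0.6,0,0,0,-2,0,0,0,-4,0,0,0,-5,0,0,0,-5,0,0,0,-5,0,0,0,0,0,0,0,0,0]
}}

```text
t: 24.1
tcp_pos: [0.4592, -0.0456, 0.2749]
ee_rot: [3.141, 0.001, -0.119]
wrist_force: [0.0, 0.3, -0.6]
width: 0.0005
grip_force: 0.0
```

```bash
python3 asc.py | sed -n '1p;10,46p'
python3 - <<'E'
from h import *
s=manip.read_camera("side")
for th in(0,.06,.15):
    print(th,[np.round(proj(s,W(-.114,-.122+r*np.cos(th)-.007*np.sin(th),.09+r*np.sin(th)+.007*np.cos(th))),1) for r in(.03,.127,.15)])
E
```

```text
t 24.1 C [-0.1081 -0.0211  0.2749] rot [ 3.141e+00  1.000e-03 -1.190e-01] F [ 0.   0.3 -0.6] w 0.0005 q [ 0.22  0.05 -0.27  1.91  0.02  1.18 -1.74]
234 .....++.+++++++++..........+++r....r+........+++++++++#####++++++++++++++++
235 ....+++++++++++++.........++++....r+........+++++++++#####+++++++++++++++++
236 ....++++++++++++.........+++++..rr.........+++++++++#####++++++++++++++++++
237 ....+++++++++..+............++rr+.........+++++++++####++++++++++++++++++++
238 ++++++++++++..........++......r+........++++++++++###+.++++++++++++++++++++
239 +++++++++++.....r....++.......+........+++++++++####+..+++++++++.++++++++++
240 ++++++++++.......++.+++...............+++++++++####+...++++++++..++++++++++
241 ++++++++++.....r.+++++++.............+++++++++####+....++++++....++++++++++
242 ++++++++++.....r.+++++++++.........++++++++++####+.....+++++.....++++++++++
243 ++++++........rrr++++++++++.......++++++++++#####......++++......++++++++++
244 ++++.......rrrr..+++++++++++.....+++++++++######+.......++.......++++++++++
245 ++++.....r......r++++++++++++...+++++++++#######+................+++
[... 1449 characters left out ...]
64 ..........+#+++++++####+...................................+++.............
265 ..........+###+++#####+...................................++...............
266 ..........+####+####+....................................+#................
267 ...........+#######+....................................+#.................
268 ............+#####+....................................+#..................
269 .....++......+###+....................................+#...................
0 [array([285.7, 227.9]), array([249.6, 258.2]), array([240.3, 266. ])]
0.06 [array([285.9, 227.1]), array([249.9, 255.5]), array([240.6, 262.9])]
0.15 [array([286.4, 226. ]), array([250.7, 251.3]), array([241.4, 257.9])]
```

The bar's edge fits 0 rad (u=250, v≈258) and the gripper is clear. Handing in.

```bash
python3 -c "
from rig import manip
print(manip.job_done())"
```

```text
the job is handed in; nothing more can be done
None
```

I handed the job in at about 24 s: the tray is home against its stop, the latch is fully down over the stud, and the gripper is clear of everything; the hand-in returned no verdict.

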